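# Clip the scribe into its holder

## Robot

A 6-joint arm with a two-finger parallel gripper is mounted at the origin on the work surface. World frame = base frame: x ahead of the robot, y to its left, z up, the work surface at z = 0. Lengths are in mm, angles in rad, forces in N, time in s.
With the tool pointing down it reaches from about 275 to 750 mm from the base axis. Payload 10.2 kg.
Tool frame: the origin (TCP) lies midway between the tips of the shut fingers; the grasp point (between the pads) lies 19 mm behind it; z points along the fingers, y is the direction in which the jaws open and shut (so a half turn about z gives the same grasp; the last joint's range is limited). The gripper opens to 85 mm and grips with 20 to 120 N. Pads are 22 mm wide; open, the fingers measure 114 mm over their backs; the gripper's body (76 mm by 85 mm) begins 54 mm behind the grasp point. The pads swing forward as they close: fully open they stand 13 mm farther back than shut.
Start: joints at [-1.38, 0.313, 1.498, -0, 1.331, -0.223], TCP at [211.086, -480.701, 231.294] pointing down, gripper open.
Joint ranges: [-2.94, 2.94], [-0.97, 2.17], [0.19, 2.56], [-1.23, 4.37], [0.02, 3.11], [-2.88, 2.88]. Speed limits (rad/s): [2.39, 2.39, 3.01, 3.14, 3.14, 3.14].

## Interface

Orientations are given as a unit quaternion [w, x, y, z].
In Python, from rig import sense, optics, ctrl gives the robot as it stands.
- The arm moves only by the tool play_rows, never from a script. Its argument "plan" is a list of rows, each a list of 7 numbers: the shift along the world's x, y, z in mm, then the turn, a rotation vector about the world's x, y, z in rad, then the opening, from -1 (shut) to 1 (fully open), so that 0 is half open. A call has 1 to 5 rows; each row shifts and turns the pose as measured when the row begins; what a row does not reach is not made up. A row lasts 1/12 s, in which the tool goes at most 41.7 mm and 7.16 degrees, less where a joint would pass 70% of its speed; a pose out of reach is approached as far as the arm can. A call is refused whole if a number of a shift passes 41.7 or a number of a turn 0.125, either way. A call with a gripper value outside its range is refused whole. The fingers move at their own pace and stop on an object; "grip_force" is the grip in N (left out, the last holds). Time passes only in rows, so rows that do not move let the fingers close. It gives the time, the measured TCP pose, the force and the opening at its end, in the units of the state.
- sense(): the state, without advancing time (a new reading comes with each control period).
- optics.capture(name): name is "scene" or "top"; returns a dict with "img" (420x560x3 uint8, blue, green, red), "fx", "fy", "cx", "cy" (pixels), "world_to_cam" (4x4, takes a point from world to camera coordinates). Camera axes: x right, y up, looking along -z (the intrinsics and any distortion apply to the point x, -y, -z); pixel columns grow to the right and rows downward; lengths in mm; the calibration is good to about 2 mm. A picture is of the moment at which its call begins. There is no depth.
- ctrl.finish_job(): hands the job in, once; it reports no verdict.
The state is a dict: "time_s": time; "joints": joint angles; "dq": joint speeds; "tau": joint torques, N m; "eef_pos": TCP position; "ee_rot": TCP orientation; "force": force on the tool from outside, world axes, zero at the start; "wrist_torque": the same for the moment, N m; "grip_width": opening from 0.0 (shut) to 1.0 (fully open).
Only numpy, scipy, OpenCV 4.12 (cv2) and the standard library are available. Lean on these libraries where they do the work, as an engineer would, in place of code of your own. Each camera call takes 0.05 s, during which the arm holds its last target. There are 200 camera calls.

## Task

Take the lacquer scribe from its rest and press it gently down into both spring clips of the holder, its point just short of the guard block. Then slide it along in the clips until its collar sits fully home against the guard, and let go; do not force it, and leave everything else on the bench where it is.

Things in the scene. Friction and masses are not known exactly. Their poses are not given: they have to be found in the camera images.
- scribe: Round straight scribe, 241 mm long, 0.10 to 0.16 kg: wooden handle 22 mm in diameter, brass collar 27 mm in diameter, thin steel point. Origin on its axis at mid-handle, near the centre of mass: grip it here. Own +x runs along the axis to the point. Starts level in the V blocks of the rest, axis 45 mm above the table. Its roll about x does not matter.
- scribe_collar (a point): Centre of the flat front face of the scribe's collar, 97 mm from its origin along +x (the collar spans +85 to +97). The 6 mm shank sticks out 30 mm ahead of it.
- scribe_tip (a point): The point of the scribe, 127 mm from its origin along +x.
- scribe_butt (a point): The rounded wooden end of the scribe, 114 mm from its origin along -x.
- holder: Holder fixed to the table: wooden board 270 x 70 x 10 mm, above it a metal bar 56 mm wide with two upright spring clips and a guard block in one line. Origin at table height on that line; +x along it to the guard, z up. Bar height is preset, unknown: the axis of a seated handle lies 52 to 76 mm above the table, alike at both clips; the bar's top is 34 mm below that axis.
- clip_front (a point): At table height under the front clip, x = +27 mm in the holder. Each clip: C shape open upwards, 10 mm long in x, two sprung steel leaves; mouth flares to about 37 mm, then a 14 mm throat between round lips about 9 mm above the seated axis. A centred handle first touches the lips with its axis about 18 mm above the seated axis. Leaves rise 19 mm above that axis.
- clip_rear (a point): At table height under the rear clip, x = -88 mm in the holder. Pressed straight down, the handle takes about 11 to 17 N in all to pass the lips of both clips; then the force drops, and rises steeply once it sits on the hard saddles. Seated, it slides lengthwise against 3 to 12 N. Between the clips x = -83 to +22 mm is free for fingers beside and under it.
- guard_face (a point): At table height under the guard's face, x = +97 mm in the holder: a rubber ring (7 N per mm, 3 mm of give) on a wooden block 35 mm long, 36 mm wide, top 22 mm above the seated axis; 15 mm square bore, 34 mm deep, on that axis. Home: the collar bears on the ring, scribe origin at holder x = 0. To pass the clips sideways the scribe origin must be at holder x = -50 to -33 mm.
- rest: Rest fixed to the table: dark board 150 x 70 x 10 mm with two wooden V blocks at x = +55 and -55 mm (12 mm thick, up to 52 mm tall) in which the scribe lies along the rest's x axis, 24 mm clear of the board between them. Origin on the underside.
- leaf_front_right (a joint): Spring leaf of the front clip on the holder's -y side: 0 rad relaxed, 0 to 0.04 with the handle seated, about 0.12 when a lip is spread to let the handle past.
- leaf_front_left (a joint): Spring leaf of the front clip on the holder's +y side: 0 rad relaxed, 0 to 0.04 with the handle seated, about 0.12 when a lip is spread to let the handle past.
- leaf_rear_right (a joint): Spring leaf of the rear clip on the holder's -y side: 0 rad relaxed, 0 to 0.04 with the handle seated, about 0.12 when a lip is spread to let the handle past.
- leaf_rear_left (a joint): Spring leaf of the rear clip on the holder's +y side: 0 rad relaxed, 0 to 0.04 with the handle seated, about 0.12 when a lip is spread to let the handle past.
- tin: Bystander: plain metal can, 60 mm across, 75 mm tall, between the holder and the rest. Origin at its foot.
- bowl: Bystander: small reddish bowl, 72 mm across, 35 mm tall, between the holder and the rest. Origin at its foot.
- bamboo_pot: Bystander: bamboo pot, 68 mm across, 130 mm tall. Origin at its foot.
- box_a: Bystander: reddish eight-sided tapered box, about 100 mm across the top, 55 mm tall. Origin at its foot.
- box_b: Bystander: the same kind of box, about 90 mm across, 50 mm tall. Origin at its foot.
- screwdriver: Bystander: screwdriver lying on the table.
- sanding_block: Bystander: cork block 90 x 50 x 30 mm. Origin on its underside.
Things that resemble listed ones, but are neither listed nor needed, are in the scene too. What is meant by the scribe is not pink, and is the smaller of those in its own colour.

How it is judged (in metres and radians):
On the way:
1. the scribe is lifted off its rest (height (world z) of scribe above 0.06 m), for 0.1 s.
At the end, for the whole second after the job is handed in: The scribe lies at rest in both clips (its axis past the lips of both, within 4 mm of their centre line and parallel to it within 0.06 rad, all four spring leaves closed round it again to less than 0.07 rad) with its collar within 2.5 mm of the guard's face, and is let go (z of scribe in the frame of holder between 0.05 and 0.0785 m and z of each of scribe_butt, scribe_tip in the frame of holder below 0.08 m and y of scribe in the frame of holder between -0.004 and 0.004 m and angle between the x axis of scribe and the x axis of holder, either way round below 0.06 rad and value of joint each of leaf_front_right, leaf_front_left, leaf_rear_right, leaf_rear_left below 0.07 rad and x of scribe in the frame of holder between -0.0025 and 0.0025 m and linear speed of scribe below 0.01 m/s and angular speed of scribe below 0.1 rad/s); the robot touches nothing.
It fails at once if the scribe is pressed against the holder (clips, saddles, guard) with more than 45 N in all, the clips' own squeeze of about 10 N included (contact force between scribe and holder above 45 N).
It fails at once if the gripper or arm presses on the holder with more than 20 N (contact force between the arm and holder above 20 N).
It fails at once if the scribe is dropped on the table (height (world z) of scribe below 0.03 m).
It fails at once if a bystander is moved by more than 30 mm (distance of any of tin, bowl, bamboo_pot, box_a, box_b, screwdriver, sanding_block from where it was at the start of the episode above 0.03 m).
It also fails if it takes over 72 s, if anything falls off the work surface, if the arm or the gripper's body presses on something with over 40 N, if the wrist force passes 120 N, or if a joint passes its speed limit or range.

## Working session

There is one attempt and no reset: what is moved stays moved. The work goes in short steps, Python scripts to look and compute and a tool call to move; the robot and the scene stay as the last step left them, time stands still between calls to the robot, and variables do not carry over. Pictures are saved under pics/ and viewed, about 8 in all and at most 12, crops included, and the job is handed in when it is done.

Besides the shell and the picture viewer there is one more tool, called after "Request:" in YAML: its name, and indented under it one key for each argument. play_rows: Moves the arm, as the interface text tells. Its arguments: {"type":"object","properties":{"plan":{"type":"array"},"grip_force":{"type":"number"}},"required":["plan"]}

```bash
mkdir -p pics; ls; cat > h.py <<'E'
import numpy as np, cv2
from rig import sense, optics, ctrl
def cap(n,f):
    c=optics.capture(n); cv2.imwrite(f'pics/{f}.png',c['img']); np.save(f'pics/{f}.npy',{k:c[k] for k in c if k!='img'},allow_pickle=True); return c
def load(f): 
    return np.load(f'pics/{f}.npy',allow_pickle=True).item()
def ray(c,u,v):
    T=np.array(c['world_to_cam']);R=T[:3,:3];o=-R.T@T[:3,3]
    return o,R.T@np.array([(u-c['cx'])/c['fx'],-(v-c['cy'])/c['fy'],-1.])
def onz(c,u,v,z):
    o,d=ray(c,u,v); return o+d*(z-o[2])/d[2]
def proj(c,p):
    T=np.array(c['world_to_cam']);q=T[:3,:3]@np.array(p,float)+T[:3,3]
    return c['cx']+c['fx']*q[0]/-q[2], c['cy']+c['fy']*q[1]/q[2]
E
python3 - <<'E'
from h import *
for n in('scene','top'):
    c=cap(n,n+'0'); print({k:c[k] for k in c if k not in('img','world_to_cam')}); o,d=ray(c,280,210);print(o,d)
print(sense())
a=cv2.imread('pics/scene0.png');b=cv2.imread('pics/top0.png')
E
```

```text
pics
{'fx': 418.6101767366443, 'fy': 418.6101767366443, 'cx': 284.16399076307977, 'cy': 203.75962474331104}
[1167.21608451 -667.14232587  893.79920553] [-0.53514562  0.51760199 -0.66785367]
{'fx': 486.08354211699145, 'fy': 486.08354211699145, 'cx': 280.471591745269, 'cy': 206.76616791710882}
[ 245.81011746   -2.21275644 1514.90952927] [ 0.15818733  0.01680297 -0.98728903]
{'time_s': 0.1, 'joints': array([-1.38043698e+00,  3.13377616e-01,  1.49836659e+00, -1.42986807e-05,
        1.33100883e+00, -2.23414441e-01]), 'dq': array([-0.00071689, -0.0005069 , -0.00157834,  0.00019726,  0.00032418,
        0.00049638]), 'tau': array([ 2.56222556e-03, -4.12897074e+01, -2.60143000e+01, -1.99045535e-04,
        3.02744826e-03,  2.63750110e-06]), 'eef_pos': array([ 211.01835957, -480.46766355,  230.79865058]), 'ee_rot': array([-5.80229037e-04,  9.78674618e-01,  2.05415812e-01,  2.64588649e-06]), 'force': array([0.29608644, 0.18488194, 0.39507189]), 'wrist_torque': array([ 0.05743633, -0.02554349,  0.00344979]), 'grip_width': 0.9993833973855449}
```

View pics/scene0.png

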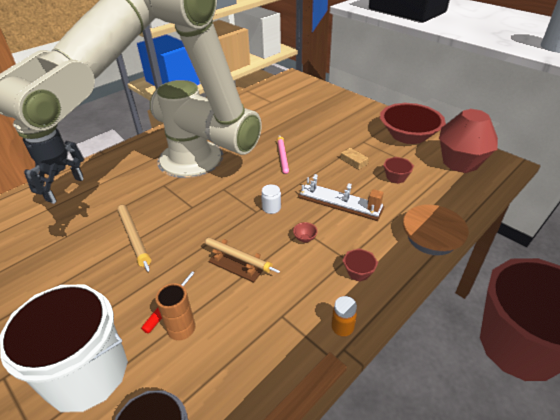

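View pics/top0.png

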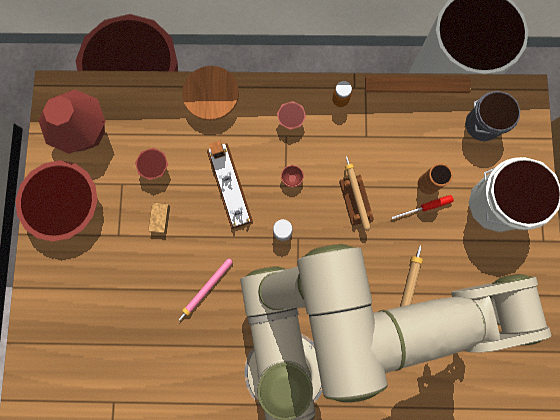

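Candidates for the scribe:
- The wooden one in the rest: scene (237,255), top (357,193).
- A longer wooden one lying on the table: scene (133,238), top (412,275).
- A pink one: scene (283,155), top (207,290).

I choose the one in the rest, since it is the smaller wooden one. I'll check that in a close crop, together with the holder.

```bash
python3 - <<'E'
from h import *
a=cv2.imread('pics/scene0.png');b=cv2.imread('pics/top0.png')
f=lambda i,x,y:cv2.resize(i[y:y+100,x:x+100*4//3],(400,300),interpolation=cv2.INTER_CUBIC)
m=np.vstack([np.hstack([f(a,180,210),f(a,280,140)]),np.hstack([f(b,300,145),f(b,170,135)])])
cv2.imwrite('pics/crop1.png',m)
E
```

```text
(no output)
```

View pics/crop1.png

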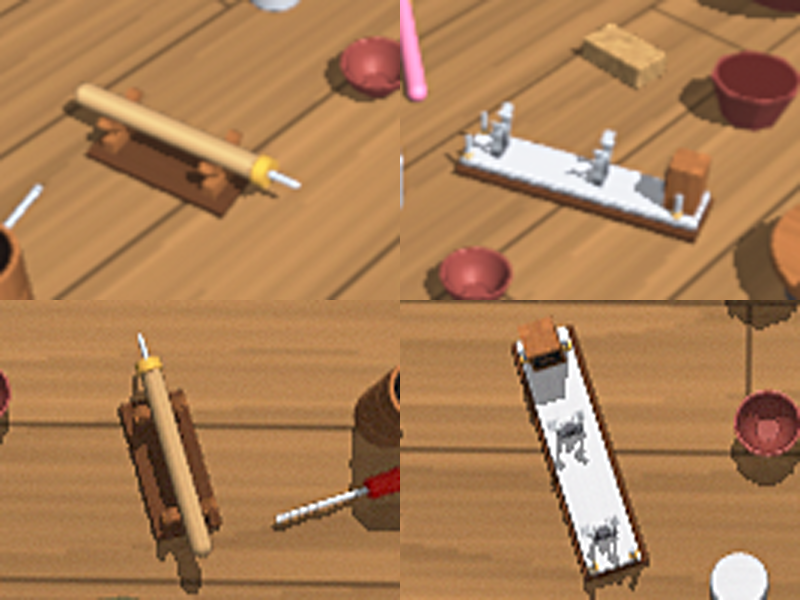

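```bash
python3 - <<'E'
from h import *
a=cv2.imread('pics/scene0.png');b=cv2.imread('pics/top0.png');ca=load('scene0');cb=load('top0')
def mask(img,box,lo,hi,n):
    x,y,w,h=box; hs=cv2.cvtColor(img,cv2.COLOR_BGR2HSV); m=cv2.inRange(hs,lo,hi); o=np.zeros_like(m); o[y:y+h,x:x+w]=m[y:y+h,x:x+w]
    k,l,s,_=cv2.connectedComponentsWithStats(o); i=1+np.argmax(s[1:,4]); o=(l==i).astype(np.uint8)*255
    return o
hs=cv2.cvtColor(b,cv2.COLOR_BGR2HSV); print('handle',hs[190,355:362].tolist(),'table',hs[190,380].tolist()); hs2=cv2.cvtColor(a,cv2.COLOR_BGR2HSV); print(hs2[250:256,230].tolist(), hs2[230,230].tolist())
for nm,img,c,box in(('top',b,cb,(205,140,50,95)),('scene',a,ca,(295,165,90,55))):
    m=mask(img,box,(0,0,150),(180,60,255),nm); cs=max(cv2.findContours(m,0,2)[0],key=cv2.contourArea)
    hu=cv2.convexHull(cs); ap=cv2.approxPolyDP(hu,4,True)[:,0]; print(nm,'bar',cv2.contourArea(hu),ap.tolist(),cv2.minAreaRect(hu))
    if nm=='top':
        for z in(18,30,42):
            w=[onz(c,u,v,z)[:2] for u,v in hu[:,0]]; print(z,cv2.minAreaRect(np.array(w,np.float32)))
for nm,img,c,box in(('top',b,cb,(335,150,40,85)),('scene',a,ca,(195,230,90,50))):
    m=mask(img,box,(10,60,170),(25,160,255),nm); p=np.argwhere(m)[:,::-1].astype(np.float32); print(nm,'handle',len(p),cv2.minAreaRect(p),cv2.fitLine(p,2,0,.01,.01).ravel())
    cv2.imwrite(f'pics/m_{nm}.png',m)
# tip/butt from crop
for u,v in((346.5,157),(349.6,167),(367.5,228.5)): print(onz(cb,u,v,45))
for u,v in((279.5,271.5),(207,240)): print('scene',onz(ca,u,v,45))
E
```

```text
handle [[17, 128, 208], [16, 119, 228], [16, 119, 220], [16, 117, 236], [17, 119, 210], [9, 208, 49], [12, 160, 105]] table [14, 143, 180]
[[20, 103, 245], [19, 105, 242], [17, 112, 231], [16, 115, 210], [17, 113, 167], [16, 124, 99]] [15, 136, 154]
top bar 1162.5 [[227, 151], [248, 216], [243, 223], [232, 223], [215, 170]] ((229.9927520751953, 188.60232543945312), (73.4509506225586, 17.905574798583984), 72.25532531738281)
18 ((552.9738159179688, 182.26260375976562), (236.80078125, 55.96315383911133), 19.273340225219727)
30 ((550.5113525390625, 180.78372192382812), (234.9023895263672, 55.514495849609375), 19.273338317871094)
42 ((548.0490112304688, 179.30490112304688), (233.0041046142578, 55.065860748291016), 19.27333641052246)
scene bar 1655.5 [[302, 185], [314, 174], [349, 183], [382, 207], [378, 215], [302, 194]] ((342.7255554199219, 193.50096130371094), (82.9615249633789, 23.667888641357422), 16.189208984375)
top handle 1385 ((354.5, 189.0), (78.0, 39.0), 90.0) [2.1143036e-01 9.7739309e-01 3.5652420e+02 1.7221950e+02]
scene handle 2501 ((239.5, 254.5), (49.0, 89.0), 90.0) [  0.9627839   0.2702724 249.80008   247.15953  ]
[ 651.28269008 -181.58865077   45.        ]
[ 619.38839164 -190.98115885   45.        ]
[ 428.08845984 -243.77364276   45.        ]
scene [ 655.7081812  -179.73702473   45.        ]
scene [ 428.12184921 -241.1745534    45.        ]
```

```bash
python3 - <<'E'
from h import *
a=cv2.imread('pics/scene0.png');b=cv2.imread('pics/top0.png')
def f(i,x,y,w,h,s):
    o=cv2.resize(i[y:y+h,x:x+w],None,fx=s,fy=s,interpolation=cv2.INTER_CUBIC)
    for k in range(0,w,10): cv2.putText(o,str(x+k),(k*s,8),0,.3,(0,255,255),1); o[::4,k*s]=(255,255,0)
    for k in range(0,h,10): cv2.putText(o,str(y+k),(0,k*s+4),0,.3,(0,255,255),1); o[k*s,::4]=(255,255,0)
    return o
L=f(b,200,138,56,96,6); R=f(a,298,168,90,52,5)
m=np.zeros((600,800,3),np.uint8); m[:L.shape[0],:L.shape[1]]=L; m[:R.shape[0],340:340+R.shape[1]]=R
S=f(a,200,234,90,44,5); m[270:270+S.shape[0],340:340+450]=S
cv2.imwrite('pics/crop2.png',m)
E
```

```text
(no output)
```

View pics/crop2.png

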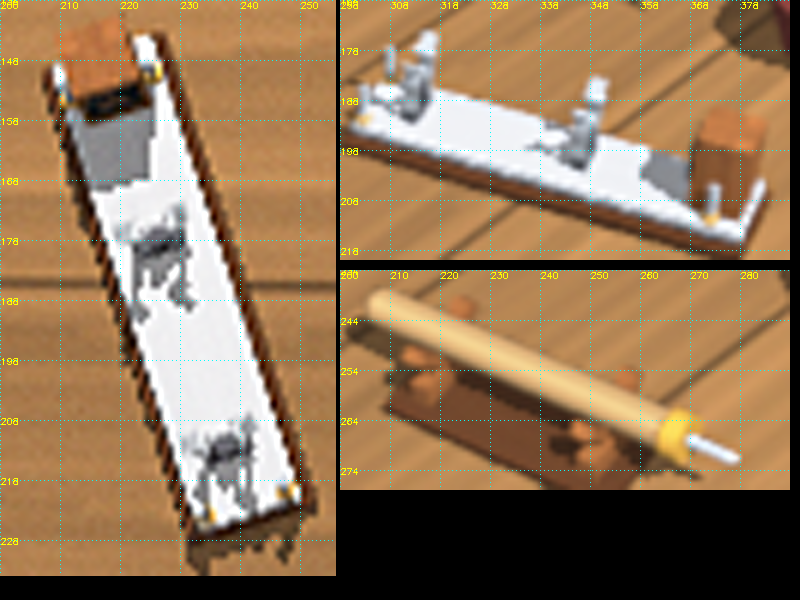

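```bash
cat > m.py <<'E'
from h import *
def edges(score,axis,rng,lim):
    """subpixel 0-crossings of (score) along rows(axis0)/cols; returns first and last positions"""
    out=[]
    for k in rng:
        l=score[k,lim[0]:lim[1]] if axis==0 else score[lim[0]:lim[1],k]
        p=np.where(l>0)[0]
        if len(p)<2: continue
        i,j=p[0],p[-1]
        if i==0 or j==len(l)-1: continue
        e1=i-l[i]/(l[i]-l[i-1]); e2=j+l[j]/(l[j]-l[j+1])
        out.append((k,lim[0]+e1,lim[0]+e2))
    return np.array(out)
def rfit(x,y):
    for _ in range(8):
        p=np.polyfit(x,y,1); r=abs(y-np.polyval(p,x)); g=r<max(.35,1.5*np.median(r)); x,y=x[g],y[g]
    return p,len(x),r.std()
E
python3 - <<'E'
from m import *
a=cv2.imread('pics/scene0.png').astype(float);b=cv2.imread('pics/top0.png').astype(float);ca=load('scene0');cb=load('top0')
def wl(c,axis,p,k0,k1,z):
    q=[(np.polyval(p,k),k) if axis==0 else (k,np.polyval(p,k)) for k in(k0,k1)]
    return [onz(c,*t,z)[:2] for t in q]
def ln(P,Q):
    d=(Q-P)/np.linalg.norm(Q-P); d=d*np.sign(d[0]); return np.degrees(np.arctan2(d[1],d[0])), P[1]+ (540-P[0])*d[1]/d[0]
# bar: blue channel threshold (white vs brown)
E=edges(b[:,:,0]-150,0,range(160,206),(195,262)); L=rfit(E[:,0],E[:,1]);R=rfit(E[:,0],E[:,2]); print(L,R)
E2=edges(a[:,:,0]-150,1,range(304,376),(170,222)); N=rfit(E2[:,0],E2[:,2]); 
F=rfit(*E2[(E2[:,0]>=319)&(E2[:,0]<=342)|(E2[:,0]>353)&(E2[:,0]<358)][:,:2].T); print(N,F)
for z in(14,18,22,26,30,34,38,42):
    print(z,'topL',ln(*wl(cb,0,L[0],160,205,z)),'topR',ln(*wl(cb,0,R[0],160,205,z)),'scnN',ln(*wl(ca,1,N[0],304,375,z)),'scnF',ln(*wl(ca,1,F[0],319,357,z)))
# scribe handle: value threshold
print('table/handle',b[195,340:375].max(1)[::3],b[205,355:375,1])
st=lambda im:im[:,:,2]-205
E=edges(st(b),0,range(180,225),(340,380)); print(E[::6]); l=rfit(E[:,0],E[:,1]);r=rfit(E[:,0],E[:,2]);print(l,r)
print(ln(*wl(cb,0,(l[0]+r[0])/2,175,225,45)))
E=edges(a[:,:,2]-195,1,range(212,262),(232,272)); l=rfit(E[:,0],E[:,1]);r=rfit(E[:,0],E[:,2]);print(l,r,ln(*wl(ca,1,(l[0]+r[0])/2,212,262,45)))
E
```

```text
(array([  0.31362061, 161.52725452]), 27, np.float64(0.07735439081941912)) (array([  0.32450627, 178.03756122]), 46, np.float64(0.07217448156345611))
(array([  0.29090341, 106.18892136]), 72, np.float64(0.08947913068304368)) (array([ 0.28274093, 95.38742918]), 22, np.float64(0.0651742758462714))
14 topL (np.float64(19.067509978487106), np.float64(207.46849074078995)) topR (np.float64(19.284161969760326), np.float64(148.49353962312023)) scnN (np.float64(19.099024663649196), np.float64(148.3558647966947)) scnF (np.float64(18.841892991718737), np.float64(216.372729384131))
18 topL (np.float64(19.067509978487088), np.float64(207.18067684059912)) topR (np.float64(19.28416196976031), np.float64(148.36622015636914)) scnN (np.float64(19.09902466364922), np.float64(143.66079678745476)) scnF (np.float64(18.84189299171866), np.float64(211.38273304054417))
22 topL (np.float64(19.067509978487085), np.float64(206.89286294040824)) topR (np.float64(19.284161969760316), np.float64(148.23890068961805)) scnN (np.float64(19.099024663649182), np.float64(138.96572877821487)) scnF (np.float64(18.8418929917
[... 1697 characters left out ...]
28571]
 [192.         355.5        359.27272727]
 [198.         357.19230769 361.24626866]
 [204.         359.03703704 363.08130081]
 [210.         360.6875     365.03571429]
 [216.         362.37142857 366.22764228]
 [222.         364.16666667 368.16296296]]
(array([2.87896115e-01, 3.00229091e+02]), 45, np.float64(0.038293496985905597)) (array([2.89637545e-01, 3.03836665e+02]), 44, np.float64(0.06629704132521486))
(np.float64(15.296300596611726), np.float64(-214.73507342692585))
(array([  0.42559164, 148.46651688]), 40, np.float64(0.06162650577459989)) (array([  0.43487641, 153.34663158]), 25, np.float64(0.01833327067847158)) (np.float64(15.322608545394925), np.float64(-210.40667332332032))
```

Request:
play_rows:
  plan:
    - [30,25,0,0,0,-0.03,1]
    - [30,25,0,0,0,-0.03,1]
    - [30,25,0,0,0,-0.03,1]
    - [30,25,0,0,0,-0.03,1]
    - [30,25,0,0,0,-0.027,1]
  grip_force: 80

```text
time_s: 0.52
eef_pos: [360.4, -353.9, 228.6]
ee_rot: [-0.002, 0.992, 0.124, -0.001]
force: [-0.1, 0.1, 0.1]
grip_width: 1.0
```

Request:
play_rows:
  plan:
    - [30,25,0,0,0,0,1]
    - [30,25,0,0,0,0,1]
    - [30,25,0,0,0,0,1]
    - [30,25,0,0,0,0,1]
    - [30,25,0,0,0,0,1]

```text
time_s: 0.93
eef_pos: [516.0, -220.4, 227.6]
ee_rot: [-0.003, 0.992, 0.123, -0.002]
force: [1.0, -0.4, 0.2]
grip_width: 1.002
```

```bash
cat > st.py <<'E'
from h import *
s=sense();q=s['ee_rot'];p=s['eef_pos']
from scipy.spatial.transform import Rotation as Ro
R=Ro.from_quat(q,scalar_first=True).as_matrix()
print('t',s['time_s'],'p',p.round(2),'xyaw',np.degrees(np.arctan2(R[1,0],R[0,0])).round(2),'z',R[:,2].round(4),'F',s['force'].round(2),'w',round(s['grip_width'],3),'j6',s['joints'][5].round(2))
E
python3 st.py
```

```text
t 0.9333 p [ 516.05 -220.45  227.59] xyaw 14.11 z [-0.0043  0.0053 -1.    ] F [ 0.96 -0.4   0.23] w 1.002 j6 0.71
```

Request:
play_rows:
  plan:
    - [10,4,-25,-0.005,-0.004,0.02,1]
    - [8,3,-30,0,0,0,1]
    - [0,0,-30,0,0,0,1]
    - [0,0,-20,0,0,0,1]
    - [0,0,0,0,0,0,1]

```text
time_s: 1.35
eef_pos: [540.0, -204.9, 117.9]
ee_rot: [-0.0, 0.99, 0.139, 0.001]
force: [0.4, -0.1, 0.4]
grip_width: 0.997
```

```bash
python3 st.py; python3 - <<'E'
from h import *
a=cap('scene','scene1')['img'];b=cap('top','top1')['img']
f=lambda i,x,y:cv2.resize(i[y:y+150,x:x+100],None,fx=4,fy=4,interpolation=cv2.INTER_CUBIC)
cv2.imwrite('pics/crop3.png',np.hstack([f(a,190,150),f(b,310,130)]))
E
```

```text
t 1.35 p [ 539.97 -204.9   117.92] xyaw 15.95 z [ 2.2e-03  4.0e-04 -1.0e+00] F [ 0.37 -0.07  0.4 ] w 0.997 j6 0.73
```

View pics/crop3.png

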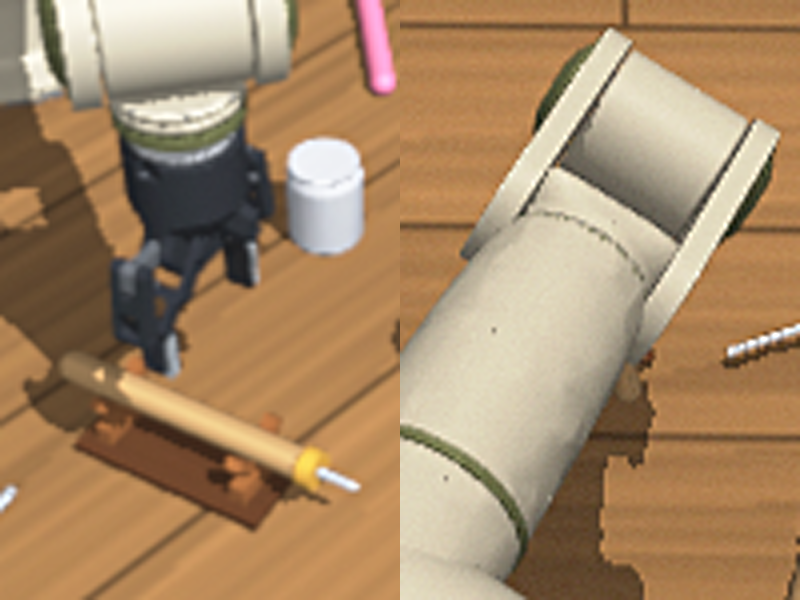

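Request:
play_rows:
  plan:
    - [-5,-8,0,0,0.002,-0.01,1]
    - [0,0,-25,0,0,0,1]
    - [0,0,-25,0,0,0,1]
    - [0,0,-15,0,0,0,0.6]
    - [0,0,0,0,0,0,0.3]

```text
time_s: 1.87
eef_pos: [538.5, -220.6, 65.0]
ee_rot: [0.008, 0.991, 0.131, 0.009]
force: [-0.2, 0.9, -0.5]
grip_width: 0.753
```

```bash
python3 st.py
```

```text
t 1.8667 p [ 538.55 -220.56   64.98] xyaw 15.09 z [ 0.019  -0.0132 -0.9997] F [-0.24  0.87 -0.49] w 0.753 j6 0.72
```

Request:
play_rows:
  plan:
    - [0,0,0,0,0,0,0.3]
    - [0,0,0,0,0,0,0.3]

```text
time_s: 2.03
eef_pos: [539.1, -222.5, 68.1]
ee_rot: [0.009, 0.991, 0.13, 0.01]
force: [-0.1, -0.2, 0.1]
grip_width: 0.652
```

```bash
python3 st.py
```

```text
t 2.0333 p [ 539.12 -222.5    68.07] xyaw 14.99 z [ 0.022  -0.0155 -0.9996] F [-0.07 -0.22  0.14] w 0.652 j6 0.72
```

Request:
play_rows:
  plan:
    - [-4.5,9,-2,0.0155,0.022,0.005,0.3]
    - [0,0,0,0,0,0,0.3]
    - [0,0,0,0,0,0,0.3]

```text
time_s: 2.28
eef_pos: [535.5, -214.1, 70.0]
ee_rot: [0.001, 0.991, 0.133, 0.001]
force: [-0.4, 0.2, 0.1]
grip_width: 0.653
```

```bash
python3 st.py
```

```text
t 2.2833 p [ 535.46 -214.05   70.02] xyaw 15.26 z [ 0.0029 -0.0019 -1.    ] F [-0.39  0.19  0.15] w 0.653 j6 0.72
```

Request:
play_rows:
  plan:
    - [-0.3,0.3,-12,0,0,0,0.3]
    - [-0.3,0.3,-12,0,0,0,0.3]
    - [0,0,-12,0,0,0,0.3]
    - [0,0,-5,0,0,0,0.3]
    - [0,0,0,0,0,0,0.3]

```text
time_s: 2.7
eef_pos: [535.4, -213.2, 27.0]
ee_rot: [0.002, 0.991, 0.133, 0.002]
force: [-0.2, -0.5, 1.4]
grip_width: 0.649
```

```bash
python3 st.py
```

```text
t 2.7 p [ 535.38 -213.24   26.99] xyaw 15.31 z [ 0.0054 -0.0036 -1.    ] F [-0.19 -0.49  1.36] w 0.649 j6 0.72
```

Close on the handle.

Request:
play_rows:
  plan:
    - [0,0,-1,0.004,0.005,0,-0.2]
    - [0,0,0,0,0,0,-0.4]
    - [0,0,0,0,0,0,-1]
    - [0,0,0,0,0,0,-1]
    - [0,0,0,0,0,0,-1]
  grip_force: 60

```text
time_s: 3.12
eef_pos: [536.3, -214.5, 27.2]
ee_rot: [0.001, 0.991, 0.133, 0.001]
force: [0.7, 0.9, -1.3]
grip_width: 0.238
```

Request:
play_rows:
  plan:
    - [0,0,0,0,0,0,-1]
    - [0,0,0,0,0,0,-1]
    - [0,0,0,0,0,0,-1]
    - [0,0,0,0,0,0,-1]

```text
time_s: 3.45
eef_pos: [536.2, -214.2, 27.5]
ee_rot: [0.001, 0.991, 0.133, 0.001]
force: [0.5, -0.8, -2.1]
grip_width: 0.237
```

```bash
python3 st.py
```

```text
t 3.45 p [ 536.23 -214.18   27.48] xyaw 15.32 z [ 0.0024 -0.0015 -1.    ] F [ 0.51 -0.77 -2.05] w 0.237 j6 0.72
```

Request:
play_rows:
  plan:
    - [0,0,10,0,0,0,-1]
    - [0,0,20,0,0,0,-1]
    - [0,0,30,0,0,0,-1]
    - [0,0,25,0,0,0,-1]
    - [0,0,0,0,0,0,-1]

```text
time_s: 3.87
eef_pos: [534.9, -213.1, 117.0]
ee_rot: [-0.0, 0.991, 0.133, -0.0]
force: [-0.3, -0.9, 0.1]
grip_width: 0.235
```

```bash
python3 st.py; python3 - <<'E'
from h import *
cb=load('top0');ca=load('scene0')
th=np.radians(19.15);d=np.array([np.cos(th),np.sin(th)])
def sx(p): return p[:2]@d
for n,u,v,z,x in(('guard',218.5,152.5,76,97),('front',225.7,173,73,27),('rear',236.5,209,73,-88),('boardL',231,226,10,-135),('boardR',252,220,10,-135),('boardTL',206.5,150,10,135),('boardTR',227,142.5,10,135)):
    p=onz(cb,u,v,z); print(n,p.round(1),'s0',(sx(p)-x).round(1))
for n,u,v,z,x in(('guardmid',369,199,54,97),('guardTopFrontN',367.5,194,76,97),('rearR',315,175,73,-88),('rearL',307.5,177,73,-88),('frontR',348.5,184,73,27)):
    p=onz(ca,u,v,z); print('scene',n,p.round(1),'s0',(sx(p)-x).round(1))
c=np.array([540,177.65]);print('line s at',sx(c), 'perp', c@np.array([-d[1],d[0]]))
E
```

```text
t 3.8667 p [ 534.92 -213.09  117.02] xyaw 15.33 z [-7.e-04  7.e-04 -1.e+00] F [-0.28 -0.92  0.07] w 0.235 j6 0.72
guard [652.2 213.6  76. ] s0 589.2
front [588.8 189.7  73. ] s0 591.4
rear [478.1 153.3  73. ] s0 589.9
boardL [434.2 175.6  10. ] s0 602.8
boardR [454.1 110.5  10. ] s0 600.2
boardTL [678.7 262.4  10. ] s0 592.2
boardTR [704.4 197.3  10. ] s0 595.1
scene guardmid [656.5 209.7  54. ] s0 591.9
scene guardTopFrontN [652.7 202.8  76. ] s0 586.1
scene rearR [471.3 167.4  73. ] s0 588.2
scene rearL [461.  142.7  73. ] s0 570.3
scene frontR [578.5 204.9  73. ] s0 586.7
line s at 568.3947524486917 perp -9.323512685168813
```

```bash
python3 - <<'E'
from h import *
cb=load('top0');b=cv2.imread('pics/top0.png')
y=-214.18+(np.array([450,480,590])-536.23)*np.tan(np.radians(15.32))
for x,yy in zip((450,480,590),y): print('axis proj',np.round(proj(cb,(x,yy,45)),2))
for r in(182,205,212,219): print(r,b[r,350:376,2].tolist())
print('guard rows');
for r in range(141,158,2): print(r,b[r,206:230,0].tolist())
print('front clip blue')
for r in range(170,184): print(r,b[r,216:240,0].tolist())
print('rear clip blue')
for r in range(205,219): print(r,b[r,226:250,0].tolist())
E
```

```text
axis proj [365.43 221.32]
axis proj [362.61 211.55]
axis proj [352.42 176.28]
182 [74, 147, 185, 217, 229, 223, 237, 161, 72, 106, 112, 103, 113, 181, 173, 167, 164, 166, 167, 167, 167, 172, 174, 166, 171, 171]
205 [120, 111, 48, 55, 64, 62, 59, 115, 164, 200, 225, 222, 228, 229, 111, 104, 106, 108, 104, 137, 183, 177, 172, 175, 168, 175]
212 [113, 119, 119, 125, 51, 60, 54, 62, 59, 118, 164, 194, 228, 222, 230, 231, 122, 130, 129, 135, 157, 171, 168, 163, 165, 166]
219 [41, 120, 116, 56, 84, 100, 93, 68, 55, 61, 62, 115, 160, 199, 225, 226, 228, 235, 83, 49, 115, 119, 97, 111, 170, 168]
guard rows
141 [79, 82, 78, 82, 85, 79, 85, 81, 82, 74, 77, 69, 73, 75, 74, 80, 82, 86, 82, 80, 83, 82, 85, 86]
143 [90, 88, 85, 77, 82, 75, 67, 70, 64, 69, 68, 70, 79, 77, 68, 59, 74, 66, 100, 51, 54, 68, 87, 87]
145 [87, 85, 81, 73, 69, 75, 79, 69, 65, 68, 67, 69, 69, 69, 66, 41, 168, 255, 255, 255, 9, 32, 78, 91]
147 [82, 90, 82, 75, 56, 67, 63, 64, 68, 70, 66, 70, 71, 66, 72, 58, 49, 255, 255, 255, 90, 28, 42, 88]
149 [77, 56, 83, 255, 155, 57, 69, 67, 64, 69, 69, 69, 67, 71, 65, 67, 60, 78, 118,
[... 3088 characters left out ...]
4, 27, 39, 255, 205, 225, 153, 134, 172, 40, 85, 91, 55, 44, 93, 75, 254, 249, 243, 239, 252, 255, 11, 31]
214 [73, 33, 23, 255, 243, 239, 239, 203, 101, 26, 46, 92, 75, 136, 135, 122, 184, 249, 240, 240, 246, 255, 0, 33]
215 [82, 29, 23, 137, 255, 240, 248, 255, 112, 75, 137, 139, 136, 149, 139, 132, 243, 247, 241, 240, 243, 255, 84, 17]
216 [90, 18, 21, 40, 255, 244, 246, 178, 134, 121, 147, 147, 145, 143, 254, 125, 254, 244, 242, 240, 243, 255, 255, 17]
217 [86, 74, 35, 21, 255, 249, 250, 121, 136, 255, 136, 142, 137, 142, 255, 122, 254, 242, 241, 241, 241, 230, 255, 17]
218 [77, 85, 22, 25, 158, 255, 255, 127, 139, 255, 123, 126, 134, 138, 255, 121, 255, 242, 244, 248, 226, 220, 154, 29]
```

Request:
play_rows:
  plan:
    - [0,20,3,0,0,0.01,-1]
    - [0,35,0,0,0,0.01,-1]
    - [0,38,0,0,0,0.01,-1]
    - [0,38,0,0,0,0.01,-1]
    - [0,38,0,0,0,0.01,-1]
  grip_force: 80

```text
time_s: 4.28
eef_pos: [534.6, -45.4, 123.4]
ee_rot: [0.002, 0.988, 0.154, 0.002]
force: [1.1, -1.5, -1.0]
grip_width: 0.23
```

Request:
play_rows:
  plan:
    - [-2,38,0,0,0,0.01,-1]
    - [-2,38,0,0,0,0,-1]
    - [-2,38,0,0,0,0,-1]
    - [-2,30,0,0,0,0,-1]
    - [-1,15,0,0,0,0,-1]

```text
time_s: 4.7
eef_pos: [522.6, 124.9, 124.3]
ee_rot: [0.002, 0.987, 0.161, 0.003]
force: [-0.2, -0.1, -1.4]
grip_width: 0.229
```

Request:
play_rows:
  plan:
    - [0,0,0,0,0,0,-1]
    - [0,0,0,0,0,0,-1]
    - [0,0,0,0,0,0,-1]

```text
time_s: 4.95
eef_pos: [521.5, 127.9, 124.4]
ee_rot: [0.002, 0.987, 0.163, 0.002]
force: [0.1, -0.4, 0.3]
grip_width: 0.23
```

```bash
python3 st.py
```

```text
t 4.95 p [521.53 127.89 124.43] xyaw 18.79 z [ 0.0051 -0.0023 -1.    ] F [ 0.08 -0.44  0.26] w 0.23 j6 1.27
```

Request:
play_rows:
  plan:
    - [0,20,-10,0.0023,0.005,0.006,-1]
    - [0,15,-15,0,0,0,-1]
    - [0,4,-10,0,0,0,-1]
    - [0,0,0,0,0,0,-1]
    - [0,0,0,0,0,0,-1]

```text
time_s: 5.37
eef_pos: [523.3, 161.9, 88.7]
ee_rot: [0.001, 0.987, 0.163, 0.001]
force: [0.5, -0.1, 0.5]
grip_width: 0.23
```

```bash
python3 st.py; python3 - <<'E'
from h import *
a=cap('scene','scene2')['img'];b=cap('top','top2')['img']
f=lambda i,x,y,w,h,s:cv2.resize(i[y:y+h,x:x+w],None,fx=s,fy=s,interpolation=cv2.INTER_CUBIC)
L=f(a,275,130,125,100,4); R=f(b,195,135,70,100,4); print(L.shape,R.shape)
cv2.imwrite('pics/crop4.png',np.hstack([L,R]))
E
```

```text
t 5.3667 p [523.26 161.92  88.73] xyaw 18.73 z [ 0.0012 -0.0012 -1.    ] F [ 0.55 -0.14  0.53] w 0.23 j6 1.33
(400, 500, 3) (400, 280, 3)
```

View pics/crop4.png

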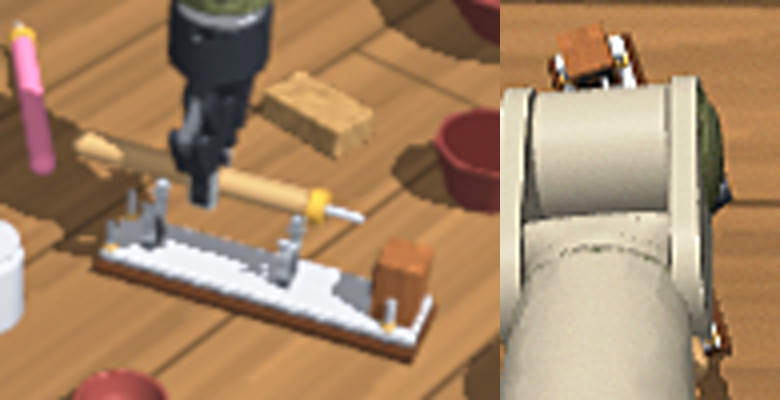

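```bash
python3 - <<'E'
from h import *
ca=load('scene2');cb=load('top2')
P=np.array([523.26,161.92]);t=np.radians(18.73);d=np.array([np.cos(t),np.sin(t)])
z=88.73+17.5
for nm,o in(('butt',-114),('collar',97),('tip',127)): 
    for g in (0,2,4): print(nm,g,np.round(proj(ca,(*(P+(o-g)*d),z)),1))
t=np.radians(19.1);d=np.array([np.cos(t),np.sin(t)]);n=np.array([-d[1],d[0]])
for ax in(52,55,58):
  for s0 in(586,590):
    H=s0*d-11.1*n
    w=lambda x,y,z:np.round(proj(ca,(*(H+x*d+y*n),z)),1)
    w2=lambda x,y,z:np.round(proj(cb,(*(H+x*d+y*n),z)),1)
    print(ax,s0,'guard topnear',w(97,-18,ax+22),'topfar',w(97,18,ax+22),'farR',w(132,18,ax+22),'nearR',w(132,-18,ax+22),'base',w(97,-18,ax-34),'rearR',w(-88,-16,ax+19),'frontR',w(27,-16,ax+19),'TOP guard',w2(97,0,ax+22),w2(132,0,ax+22))
E
```

```text
butt 0 [293.5 165.1]
butt 2 [293. 165.]
butt 4 [292.4 164.8]
collar 0 [356.6 182.3]
collar 2 [356.  182.2]
collar 4 [355.4 182. ]
tip 0 [366.2 184.9]
tip 2 [365.5 184.8]
tip 4 [364.9 184.6]
52 586 guard topnear [366.7 195.9] topfar [370.1 189.1] farR [381.2 192.1] nearR [378. 199.] base [364.6 209.6] rearR [310.7 180.7] frontR [344.9 190.2] TOP guard [218.7 153.7] [215.4 143.2]
52 590 guard topnear [368.  196.2] topfar [371.4 189.4] farR [382.5 192.4] nearR [379.3 199.3] base [365.8 210. ] rearR [311.8 181. ] frontR [346.1 190.5] TOP guard [218.4 152.5] [215. 142.]
55 586 guard topnear [366.8 195.1] topfar [370.3 188.3] farR [381.4 191.3] nearR [378.1 198.2] base [364.7 208.9] rearR [310.7 179.9] frontR [345.  189.4] TOP guard [218.6 153.4] [215.3 142.9]
55 590 guard topnear [368.1 195.5] topfar [371.5 188.7] farR [382.6 191.7] nearR [379.4 198.6] base [365.9 209.2] rearR [311.8 180.3] frontR [346.2 189.8] TOP guard [218.2 152.2] [214.9 141.8]
58 586 guard topnear [366.9 194.3] topfar [370.4 187.6] farR [381.5 190.6] nearR [378.2 197.5] base [364.8 208.2] rearR [310.7 179.2] frontR [345.1 188.7] TOP guard [218.5 153.1] [215.1 142.7]
58 590 guard topnear [368.2 194.7] topfar [371.6 187.9] farR [382.8 190.9] nearR [379.5 197.8] base [366.1 208.5] rearR [311.9 179.5] frontR [346.3 189. ] TOP guard [218.1 151.9] [214.8 141.5]
```

Request:
play_rows:
  plan:
    - [-0.4,7.4,0,0.001,0.001,0.006,-1]
    - [0,0,0,0,0,0,-1]
    - [0,0,-9,0,0,0,-1]
    - [0,0,-9,0,0,0,-1]
    - [0,0,0,0,0,0,-1]

```text
time_s: 5.88
eef_pos: [524.3, 168.3, 71.7]
ee_rot: [0.0, 0.986, 0.165, 0.002]
force: [-0.4, 0.1, -0.5]
grip_width: 0.233
```

```bash
cat >> st.py <<'E'
t=np.radians(19.1);d=np.array([np.cos(t),np.sin(t)]);n=np.array([-d[1],d[0]])
x=R[:2,0]
print('s',(p[:2]@d-591).round(2),'n',(p[:2]@n+11.1).round(2),'axz',(p[2]+17.5).round(2),'Fs',(s['force'][:2]@d).round(2),'Fn',(s['force'][:2]@n).round(2),'Fz',s['force'][2].round(2),'T',s['wrist_torque'].round(2))
E
python3 st.py
```

```text
t 5.8833 p [524.29 168.29  71.73] xyaw 18.97 z [ 4.9e-03  2.0e-04 -1.0e+00] F [-0.41  0.14 -0.46] w 0.233 j6 1.34
s -40.5 n -1.44 axz 89.23 Fs -0.34 Fn 0.27 Fz -0.46 T [-0.04  0.08 -0.04]
```

Request:
play_rows:
  plan:
    - [-1.4,1.1,-5,0,0.005,0.002,-1]
    - [0,0,0,0,0,0,-1]
    - [0,0,-3,0,0,0,-1]
    - [0,0,0,0,0,0,-1]

```text
time_s: 6.22
eef_pos: [522.2, 169.3, 61.9]
ee_rot: [-0.0, 0.986, 0.166, -0.001]
force: [-0.1, -0.4, -1.1]
grip_width: 0.233
```

```bash
python3 st.py; python3 - <<'E'
from h import *
a=cap('scene','scene3')['img'];b=cap('top','top3')['img']
f=lambda i,x,y,w,h,s:cv2.resize(i[y:y+h,x:x+w],None,fx=s,fy=s,interpolation=cv2.INTER_CUBIC)
L=f(a,290,155,100,65,8); R=f(b,198,135,60,20,5)
cv2.imwrite('pics/crop5.png',L)
E
```

```text
t 6.2167 p [522.25 169.32  61.9 ] xyaw 19.09 z [-0.0025 -0.     -1.    ] F [-0.06 -0.43 -1.11] w 0.233 j6 1.34
s -42.1 n 0.21 axz 79.4 Fs -0.2 Fn -0.38 Fz -1.11 T [ 0.02 -0.   -0.02]
```

View pics/crop5.png

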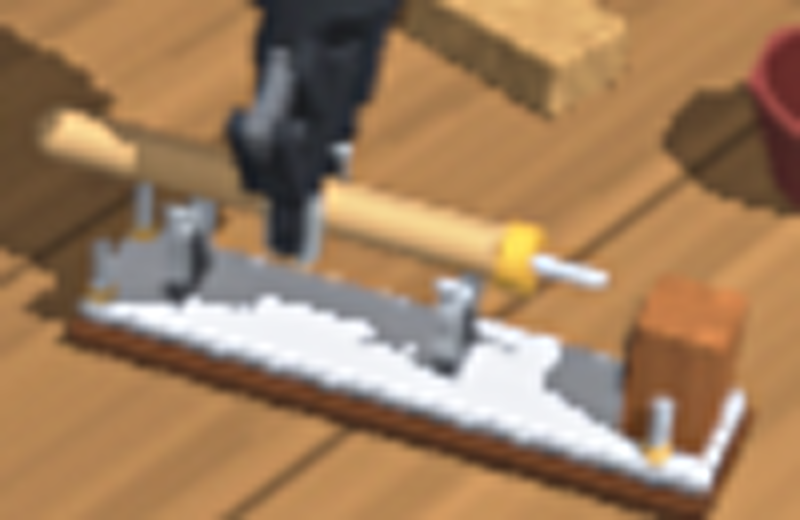

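Request:
play_rows:
  plan:
    - [0.6,0,-3,0,-0.002,0,-1]
    - [0,0,-2,0,0,0,-1]
    - [0,0,-1,0,0,0,-1]
    - [0,0,0,0,0,0,-1]

```text
time_s: 6.65
eef_pos: [523.7, 169.4, 56.5]
ee_rot: [0.0, 0.986, 0.166, 0.001]
force: [-0.1, -0.3, -1.5]
grip_width: 0.236
```

```bash
python3 st.py
```

```text
t 6.65 p [523.71 169.39  56.54] xyaw 19.09 z [ 2.2e-03  2.0e-04 -1.0e+00] F [-0.11 -0.33 -1.47] w 0.236 j6 1.34
s -40.69 n -0.2 axz 74.04 Fs -0.22 Fn -0.28 Fz -1.47 T [0.02 0.04 0.01]
```

Request:
play_rows:
  plan:
    - [-0.3,0,-2,0,0.002,0,-1]
    - [0,0,-1,0,0,0,-1]
    - [0,0,0,0,0,0,-1]

```text
time_s: 6.9
eef_pos: [523.8, 169.8, 54.4]
ee_rot: [-0.0, 0.986, 0.166, 0.001]
force: [-0.9, 0.3, -0.7]
grip_width: 0.232
```

```bash
python3 st.py
```

```text
t 6.9 p [523.83 169.78  54.37] xyaw 19.1 z [ 1.5e-03  9.0e-04 -1.0e+00] F [-0.92  0.31 -0.66] w 0.232 j6 1.34
s -40.45 n 0.13 axz 71.87 Fs -0.77 Fn 0.59 Fz -0.66 T [ 0.1   0.16 -0.05]
```

Request:
play_rows:
  plan:
    - [0,0,-2,0,0,0,-1]
    - [0,0,0,0,0,0,-1]

```text
time_s: 7.07
eef_pos: [524.4, 170.0, 53.3]
ee_rot: [-0.0, 0.986, 0.166, 0.002]
force: [-1.7, 0.7, -1.4]
grip_width: 0.23
```

```bash
python3 st.py
```

```text
t 7.0667 p [524.43 170.02  53.34] xyaw 19.11 z [ 0.0034  0.0012 -1.    ] F [-1.69  0.66 -1.36] w 0.23 j6 1.34
s -39.81 n 0.16 axz 70.84 Fs -1.38 Fn 1.18 Fz -1.36 T [0.12 0.12 0.05]
```

Request:
play_rows:
  plan:
    - [-0.5,0,-2,0,0.003,0,-1]
    - [0,0,-1,0,0,0,-1]

```text
time_s: 7.23
eef_pos: [524.8, 170.1, 52.0]
ee_rot: [-0.0, 0.986, 0.166, 0.002]
force: [-5.3, -0.9, 8.8]
grip_width: 0.232
```

```bash
python3 st.py
```

```text
t 7.2333 p [524.85 170.12  52.02] xyaw 19.12 z [ 0.0031  0.0014 -1.    ] F [-5.32 -0.87  8.83] w 0.232 j6 1.34
s -39.38 n 0.11 axz 69.52 Fs -5.31 Fn 0.92 Fz 8.83 T [-0.07  0.77  0.01]
```

Request:
play_rows:
  plan:
    - [0,0,-2,0,0,0,-1]
    - [0,0,-1,0,0,0,-1]

```text
time_s: 7.4
eef_pos: [525.5, 170.2, 50.8]
ee_rot: [-0.0, 0.986, 0.166, 0.003]
force: [-5.1, -0.4, 8.9]
grip_width: 0.227
```

```bash
python3 st.py
```

```text
t 7.4 p [525.48 170.22  50.8 ] xyaw 19.13 z [ 0.005   0.0015 -1.    ] F [-5.11 -0.44  8.93] w 0.227 j6 1.34
s -38.75 n 0.01 axz 68.3 Fs -4.97 Fn 1.25 Fz 8.93 T [-0.06  0.76  0.04]
```

Request:
play_rows:
  plan:
    - [-1.5,0,-2,0,0.004,0,-1]
    - [-0.5,0,-2,0,0,0,-1]

```text
time_s: 7.57
eef_pos: [525.5, 170.5, 49.4]
ee_rot: [-0.0, 0.986, 0.166, 0.004]
force: [-4.1, -1.5, 10.9]
grip_width: 0.233
```

```bash
python3 st.py
```

```text
t 7.5667 p [525.53 170.45  49.44] xyaw 19.14 z [ 0.0071  0.002  -1.    ] F [-4.08 -1.47 10.86] w 0.233 j6 1.34
s -38.62 n 0.21 axz 66.94 Fs -4.34 Fn -0.05 Fz 10.86 T [-0.07  0.52  0.03]
```

Request:
play_rows:
  plan:
    - [-1,0,-2,0,0.002,0,-1]
    - [-0.5,0,-2,0,0,0,-1]

```text
time_s: 7.73
eef_pos: [525.9, 170.6, 47.9]
ee_rot: [-0.0, 0.986, 0.166, 0.005]
force: [-2.2, 0.0, 8.9]
grip_width: 0.231
```

```bash
python3 st.py
```

```text
t 7.7333 p [525.85 170.56  47.86] xyaw 19.14 z [ 0.0105  0.0024 -0.9999] F [-2.25  0.04  8.9 ] w 0.231 j6 1.34
s -38.28 n 0.2 axz 65.36 Fs -2.11 Fn 0.77 Fz 8.9 T [-0.03  0.39 -0.01]
```

Request:
play_rows:
  plan:
    - [-1,0,-2,0,0.015,0,-1]
    - [-0.5,0,-2,0,0.01,0,-1]

```text
time_s: 7.9
eef_pos: [525.7, 170.6, 45.8]
ee_rot: [-0.002, 0.986, 0.166, -0.005]
force: [-3.3, -1.0, 5.9]
grip_width: 0.231
```

```bash
python3 st.py
```

```text
t 7.9 p [525.73 170.65  45.84] xyaw 19.15 z [-0.0103  0.0027 -0.9999] F [-3.33 -0.96  5.89] w 0.231 j6 1.33
s -38.37 n 0.32 axz 63.34 Fs -3.46 Fn 0.18 Fz 5.89 T [-0.06  0.14 -0.06]
```

Request:
play_rows:
  plan:
    - [-1,0,-2.5,0,0.01,0,-1]
    - [-0.5,0,-2.5,0,0.008,0,-1]

```text
time_s: 8.07
eef_pos: [525.3, 170.7, 41.8]
ee_rot: [-0.004, 0.986, 0.166, -0.013]
force: [0.1, -0.0, 1.1]
grip_width: 0.231
```

```bash
python3 st.py
```

```text
t 8.0667 p [525.26 170.69  41.78] xyaw 19.16 z [-0.0261  0.0029 -0.9997] F [ 0.08 -0.03  1.08] w 0.231 j6 1.33
s -38.81 n 0.52 axz 59.28 Fs 0.07 Fn -0.05 Fz 1.08 T [-0.05  0.08  0.01]
```

Request:
play_rows:
  plan:
    - [0,-0.3,-1,0,-0.02,0,-1]
    - [0,0,-1,0,-0.004,0,-1]
    - [0,0,0,0,0,0,-1]

```text
time_s: 8.32
eef_pos: [524.9, 170.4, 38.0]
ee_rot: [-0.002, 0.986, 0.166, -0.002]
force: [0.9, 1.1, -2.5]
grip_width: 0.225
```

```bash
python3 st.py
```

```text
t 8.3167 p [524.94 170.41  37.99] xyaw 19.13 z [-0.0037  0.0031 -1.    ] F [ 0.95  1.12 -2.52] w 0.225 j6 1.33
s -39.2 n 0.36 axz 55.49 Fs 1.26 Fn 0.75 Fz -2.52 T [ 0.14 -0.09  0.03]
```

Request:
play_rows:
  plan:
    - [0,-0.3,-1.5,0,0,0,-1]
    - [0,0,0,0,0,0,-1]

```text
time_s: 8.48
eef_pos: [524.9, 170.2, 36.9]
ee_rot: [-0.002, 0.986, 0.166, -0.002]
force: [-1.1, -0.1, 1.8]
grip_width: 0.228
```

```bash
python3 st.py
```

```text
t 8.4833 p [524.88 170.25  36.92] xyaw 19.14 z [-0.0046  0.0033 -1.    ] F [-1.09 -0.09  1.79] w 0.228 j6 1.33
s -39.3 n 0.22 axz 54.42 Fs -1.06 Fn 0.27 Fz 1.79 T [ 0.04  0.21 -0.01]
```

Request:
play_rows:
  plan:
    - [0,0,-1.5,0.003,-0.004,0,-1]
    - [0,0,0,0,0,0,-1]

```text
time_s: 8.65
eef_pos: [525.0, 170.3, 37.1]
ee_rot: [-0.003, 0.986, 0.166, 0.0]
force: [0.2, 1.1, -3.8]
grip_width: 0.233
```

```bash
python3 st.py
```

```text
t 8.65 p [524.96 170.31  37.05] xyaw 19.16 z [-9.0e-04  6.3e-03 -1.0e+00] F [ 0.19  1.07 -3.84] w 0.233 j6 1.33
s -39.21 n 0.26 axz 54.55 Fs 0.53 Fn 0.95 Fz -3.84 T [ 0.09  0.   -0.02]
```

Request:
play_rows:
  plan:
    - [0,0,-1.5,0,0,0,-1]
    - [0,0,0,0,0,0,-1]

```text
time_s: 8.82
eef_pos: [525.0, 170.3, 37.0]
ee_rot: [-0.003, 0.986, 0.167, 0.0]
force: [-0.8, 1.1, -3.7]
grip_width: 0.23
```

```bash
python3 st.py
```

```text
t 8.8167 p [525.03 170.32  37.02] xyaw 19.17 z [-0.001   0.0062 -1.    ] F [-0.85  1.11 -3.7 ] w 0.23 j6 1.33
s -39.14 n 0.24 axz 54.52 Fs -0.44 Fn 1.32 Fz -3.7 T [0.09 0.03 0.  ]
```

Request:
play_rows:
  plan:
    - [0,0,-2,-0.006,0,0,-1]

```text
time_s: 8.9
eef_pos: [525.2, 170.2, 36.5]
ee_rot: [-0.0, 0.986, 0.167, -0.0]
force: [-13.6, -2.6, 35.0]
grip_width: 0.228
```

```bash
python3 st.py; python3 - <<'E'
from h import *
a=cap('scene','scene4')['img']
cv2.imwrite('pics/crop6.png',cv2.resize(a[155:220,290:390],None,fx=8,fy=8,interpolation=cv2.INTER_CUBIC))
E
```

```text
t 8.9 p [525.23 170.23  36.52] xyaw 19.17 z [-9.e-04  1.e-04 -1.e+00] F [-13.55  -2.65  35.  ] w 0.228 j6 1.34
s -38.98 n 0.1 axz 54.02 Fs -13.67 Fn 1.93 Fz 35.0 T [-0.36  2.14  0.  ]
```

View pics/crop6.png

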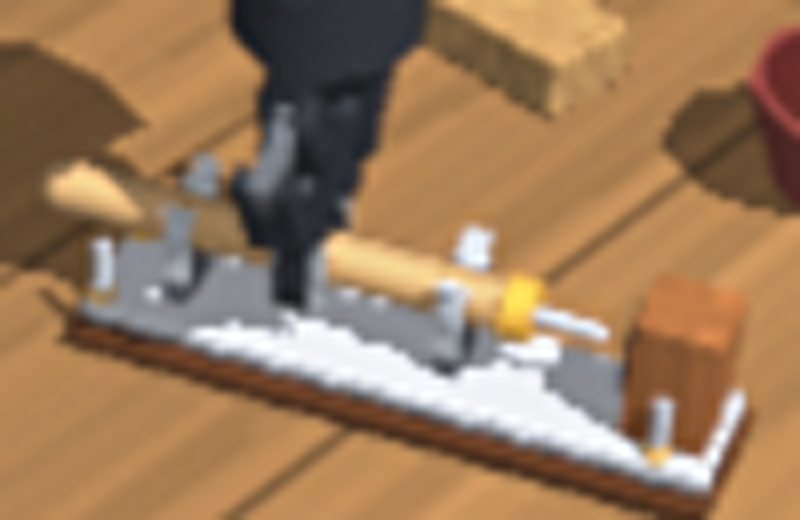

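Seated: the handle lies between both pairs of leaves at (312,183) and (347,192), and the tip at (366,196) is short of the guard. The last push touched 35 N, so I relax it before sliding.

Request:
play_rows:
  plan:
    - [0,0,0.2,0,0,0,-1]
    - [1,0.3,0,0,0,0,-1]
    - [2,0.7,0,0,0,0,-1]

```text
time_s: 9.2
eef_pos: [527.4, 171.1, 36.9]
ee_rot: [0.001, 0.986, 0.167, -0.002]
force: [-4.2, -0.9, 6.0]
grip_width: 0.235
```

```bash
python3 st.py
```

```text
t 9.2 p [527.44 171.12  36.87] xyaw 19.2 z [-0.0033 -0.0016 -1.    ] F [-4.16 -0.92  6.02] w 0.235 j6 1.34
s -36.6 n 0.21 axz 54.37 Fs -4.23 Fn 0.49 Fz 6.02 T [-0.16  0.67  0.01]
```

Request:
play_rows:
  plan:
    - [2,0.7,0,0,0,0,-1]
    - [2,0.7,0,0,0,0,-1]
    - [2,0.7,0,0,0,0,-1]

```text
time_s: 9.45
eef_pos: [533.3, 173.1, 36.9]
ee_rot: [0.001, 0.986, 0.167, -0.003]
force: [-4.1, -1.2, 5.4]
grip_width: 0.232
```

```bash
python3 st.py
```

```text
t 9.45 p [533.33 173.12  36.86] xyaw 19.2 z [-0.006  -0.0024 -1.    ] F [-4.12 -1.24  5.4 ] w 0.232 j6 1.34
s -30.38 n 0.17 axz 54.36 Fs -4.3 Fn 0.17 Fz 5.4 T [-0.06  0.51 -0.02]
```

Request:
play_rows:
  plan:
    - [2.5,0.8,0.1,0.001,-0.002,0,-1]
    - [2.5,0.8,0.1,0.001,-0.002,0,-1]
    - [2.5,0.8,0,0,-0.002,0,-1]
    - [2.5,0.8,0,0,-0.001,0,-1]

```text
time_s: 9.78
eef_pos: [543.6, 176.5, 36.9]
ee_rot: [0.0, 0.986, 0.167, -0.001]
force: [-5.1, -1.0, 5.3]
grip_width: 0.234
```

```bash
python3 st.py
```

```text
t 9.7833 p [543.62 176.53  36.86] xyaw 19.2 z [-1.2e-03 -6.0e-04 -1.0e+00] F [-5.11 -0.97  5.34] w 0.234 j6 1.35
s -19.55 n 0.03 axz 54.36 Fs -5.14 Fn 0.75 Fz 5.34 T [-0.08  0.69 -0.  ]
```

Request:
play_rows:
  plan:
    - [2.5,0.9,0,0,-0.001,0,-1]
    - [2.5,0.9,0,0,-0.001,0,-1]
    - [2,0.7,0,0,-0.001,0,-1]
    - [2,0.7,0,0,-0.001,0,-1]

```text
time_s: 10.12
eef_pos: [553.3, 180.0, 36.8]
ee_rot: [0.001, 0.986, 0.167, 0.001]
force: [-3.8, -0.3, 5.3]
grip_width: 0.229
```

```bash
python3 st.py
```

```text
t 10.1167 p [553.3  180.    36.85] xyaw 19.2 z [ 1.8e-03 -8.0e-04 -1.0e+00] F [-3.78 -0.28  5.28] w 0.229 j6 1.35
s -9.26 n 0.14 axz 54.35 Fs -3.66 Fn 0.97 Fz 5.28 T [-0.12  0.64  0.  ]
```

Nearing home, so smaller steps now.

Request:
play_rows:
  plan:
    - [1.5,0.5,0,0,0.001,0,-1]
    - [1.5,0.5,0,0,0,0,-1]
    - [0.8,0.3,0,0,0,0,-1]

```text
time_s: 10.37
eef_pos: [557.6, 181.5, 36.9]
ee_rot: [0.0, 0.986, 0.167, 0.0]
force: [-4.6, -1.0, 4.6]
grip_width: 0.232
```

```bash
python3 st.py
```

```text
t 10.3667 p [557.63 181.48  36.85] xyaw 19.2 z [ 6.e-04 -9.e-04 -1.e+00] F [-4.61 -1.02  4.64] w 0.232 j6 1.35
s -4.68 n 0.12 axz 54.35 Fs -4.69 Fn 0.54 Fz 4.64 T [-0.12  0.64 -0.02]
```

Request:
play_rows:
  plan:
    - [1,0.3,0,0,0,0,-1]
    - [1,0.3,0,0,0,0,-1]

```text
time_s: 10.53
eef_pos: [559.7, 182.2, 36.9]
ee_rot: [0.0, 0.986, 0.167, 0.0]
force: [-4.0, -0.6, 5.0]
grip_width: 0.23
```

```bash
python3 st.py
```

```text
t 10.5333 p [559.73 182.19  36.88] xyaw 19.2 z [ 3.e-04 -9.e-04 -1.e+00] F [-3.98 -0.55  4.99] w 0.23 j6 1.35
s -2.47 n 0.11 axz 54.38 Fs -3.94 Fn 0.78 Fz 4.99 T [-0.01  0.66 -0.04]
```

Request:
play_rows:
  plan:
    - [1,0.3,0,0,0,0,-1]

```text
time_s: 10.62
eef_pos: [560.7, 182.5, 36.9]
ee_rot: [0.0, 0.986, 0.167, -0.0]
force: [-5.3, -0.1, 4.8]
grip_width: 0.23
```

```bash
python3 st.py
```

```text
t 10.6167 p [560.75 182.52  36.86] xyaw 19.2 z [ 1.e-04 -9.e-04 -1.e+00] F [-5.34 -0.13  4.75] w 0.23 j6 1.35
s -1.4 n 0.08 axz 54.36 Fs -5.09 Fn 1.62 Fz 4.75 T [-0.02  0.67 -0.06]
```

Request:
play_rows:
  plan:
    - [1,0.3,0,0,0,0,-1]

```text
time_s: 10.7
eef_pos: [561.7, 182.9, 36.8]
ee_rot: [0.0, 0.986, 0.167, -0.0]
force: [-4.3, -0.6, 4.8]
grip_width: 0.231
```

```bash
python3 st.py
```

```text
t 10.7 p [561.75 182.87  36.85] xyaw 19.19 z [-1.e-04 -9.e-04 -1.e+00] F [-4.26 -0.58  4.78] w 0.231 j6 1.35
s -0.34 n 0.09 axz 54.35 Fs -4.22 Fn 0.85 Fz 4.78 T [ 0.    0.67 -0.03]
```

Request:
play_rows:
  plan:
    - [1,0.3,0,0,0,0,-1]

```text
time_s: 10.78
eef_pos: [562.5, 183.2, 36.8]
ee_rot: [0.0, 0.986, 0.167, -0.001]
force: [-7.3, -2.3, 7.3]
grip_width: 0.234
```

```bash
python3 st.py
```

```text
t 10.7833 p [562.54 183.16  36.83] xyaw 19.2 z [-0.001 -0.001 -1.   ] F [-7.31 -2.32  7.28] w 0.234 j6 1.35
s 0.5 n 0.11 axz 54.33 Fs -7.66 Fn 0.19 Fz 7.28 T [-0.28  1.19 -0.06]
```

Fs is rising from a steady 4.5 N to 7.7 N, so the ring is touched. One more small step to confirm.

Request:
play_rows:
  plan:
    - [1,0.3,0,0,0,0,-1]

```text
time_s: 10.87
eef_pos: [562.8, 183.3, 36.8]
ee_rot: [0.001, 0.986, 0.167, -0.002]
force: [-10.4, -2.2, 10.6]
grip_width: 0.228
```

```bash
python3 st.py
```

```text
t 10.8667 p [562.83 183.28  36.82] xyaw 19.21 z [-0.0033 -0.0016 -1.    ] F [-10.44  -2.15  10.58] w 0.228 j6 1.35
s 0.82 n 0.12 axz 54.32 Fs -10.57 Fn 1.38 Fz 10.58 T [-0.45  1.59  0.02]
```

Request:
play_rows:
  plan:
    - [0.8,0.3,0.1,0,0,0,-1]

```text
time_s: 10.95
eef_pos: [562.8, 183.3, 36.8]
ee_rot: [0.001, 0.986, 0.167, -0.003]
force: [-8.4, -4.1, 7.3]
grip_width: 0.229
```

```bash
python3 st.py
```

```text
t 10.95 p [562.81 183.29  36.82] xyaw 19.21 z [-0.006  -0.0025 -1.    ] F [-8.42 -4.07  7.27] w 0.229 j6 1.35
s 0.8 n 0.14 axz 54.32 Fs -9.29 Fn -1.1 Fz 7.27 T [-0.56  1.3  -0.07]
```

Request:
play_rows:
  plan:
    - [0,0,0,0,0,0,-1]
    - [0,0,0,0,0,0,0]
    - [0,0,0,0,0,0,0.2]
    - [0,0,0,0,0,0,0.2]
    - [0,0,0,0,0,0,0.2]

```text
time_s: 11.37
eef_pos: [563.8, 183.1, 36.0]
ee_rot: [0.001, 0.986, 0.167, -0.002]
force: [0.9, 0.0, 0.1]
grip_width: 0.6
```

```bash
python3 st.py
```

```text
t 11.3667 p [563.82 183.15  36.  ] xyaw 19.19 z [-0.0039 -0.0023 -1.    ] F [0.91 0.05 0.13] w 0.6 j6 1.35
s 1.71 n -0.33 axz 53.5 Fs 0.87 Fn -0.25 Fz 0.13 T [ 0.   -0.02 -0.01]
```

Request:
play_rows:
  plan:
    - [0,0,10,0,0,0,0.2]
    - [0,0,20,0,0,0,0.2]
    - [0,0,35,0,0,0,0.2]
    - [0,0,38,0,0,0,0.2]
    - [0,0,38,0,0,0,0.2]

```text
time_s: 11.78
eef_pos: [559.4, 182.4, 175.8]
ee_rot: [0.0, 0.986, 0.166, -0.01]
force: [0.5, 0.5, -0.2]
grip_width: 0.598
```

Request:
play_rows:
  plan:
    - [0,-38,10,0,0,0,0.2]
    - [0,-38,0,0,0,0,0.2]
    - [-5,-38,0,0,0,0,0.2]
    - [-5,-38,0,0,0,0,0.2]
    - [-5,-38,0,0,0,0,0.2]

```text
time_s: 12.2
eef_pos: [546.9, -7.4, 201.5]
ee_rot: [0.002, 0.985, 0.172, 0.003]
force: [1.5, 0.2, -0.3]
grip_width: 0.598
```

Request:
play_rows:
  plan:
    - [0,-38,0,0,0,0,0.2]
    - [0,-30,0,0,0,0,0.2]
    - [0,-15,0,0,0,0,0.2]
    - [0,0,0,0,0,0,0.2]
    - [0,0,0,0,0,0,0.2]

```text
time_s: 12.62
eef_pos: [545.3, -101.7, 206.2]
ee_rot: [0.004, 0.986, 0.168, 0.005]
force: [0.1, 1.0, -1.2]
grip_width: 0.604
```

```bash
python3 st.py; python3 - <<'E'
from h import *
a=cap('scene','scene5')['img'];b=cap('top','top5')['img']
L=cv2.resize(a[155:220,290:390],None,fx=5,fy=5,interpolation=cv2.INTER_CUBIC); R=cv2.resize(b[135:235,198:258],None,fx=5,fy=5,interpolation=cv2.INTER_CUBIC)
m=np.zeros((500,800,3),np.uint8);m[:325,:500]=L;m[:,500:]=R
cv2.imwrite('pics/crop7.png',m)
E
```

```text
t 12.6167 p [ 545.3  -101.65  206.2 ] xyaw 19.38 z [ 0.0115 -0.0069 -0.9999] F [ 0.13  1.02 -1.17] w 0.604 j6 0.84
s -108.98 n -263.39 axz 223.7 Fs 0.45 Fn 0.92 Fz -1.17 T [ 0.02  0.04 -0.  ]
```

View pics/crop7.png

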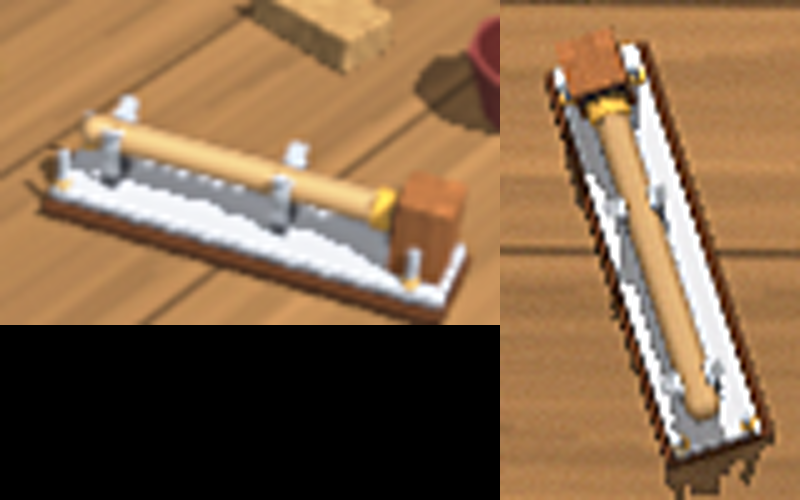

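The scribe lies in both clips with its collar at the guard face, scene (366,196) and top (219,157). The bystanders in view are untouched. Handing in.

```bash
python3 -c "
from rig import ctrl; print(ctrl.finish_job())"
```

```text
the job is handed in; nothing more can be done
None
```

The scribe is in the holder: pressed into both spring clips, slid about 40 mm until its collar met the guard, and let go. The job was handed in at about 12.7 s; no verdict was reported.

**What the last checks showed:**
- **Seating:** the press peaked at about 11 N and then dropped as the handle passed the lips. It stopped firm with the axis about 54 mm above the table.
- **Slide:** it ran at about 4.5 N and rose to about 10 N where the gripper stopped advancing, less than 1 mm past my estimate of home. I took this as contact with the rubber ring.
- **Final pictures:** from both cameras the handle lies between both pairs of leaves with the collar against the guard. The arm is well clear.

**What was less clean:**
- One test push on the saddles reached 35 N at the wrist, close to the 45 N limit on the scribe. I relaxed it straight away.
- The tool drifted about 1–3 mm along the holder while pressing, giving up to about 5 N sideways on the way in and 14 N in that test push.
- The image estimates of the holder's position along its line spread from about 584 to 594 mm. The home position therefore rests on the force rise and the final pictures.
- I did not measure the leaf angles or the bystander positions. They were only judged by eye in the last close-up, which does not show every bystander.

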